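# Extend the reel arm one hole and hang the empty reel

### The job

Lengthen the telescopic reel arm by one hole: press its sprung pin flush, push the black sleeve outward past it without forcing anything, and let the pin snap up fully through the next hole. Then put the empty reel over the sleeve's upright post, fully down on its seat, and let go. Leave the pieces lying around it where they are.

Things in the scene. Friction and masses are not known exactly. Their poses are not given: they have to be found in the camera images.
- stand: Fixed base of the telescopic reel arm, place and heading vary. Origin on the table below the pin's axis; x axis level, the way the sleeve slides out; z up. Steel foot plate 80 mm wide, 10 mm high (x -160 to +55 mm), grey block 72 mm high (x -155 to -115 mm), level aluminium inner tube. Carries pin and sleeve.
- pin_top (a point): Top of the upright steel detent pin, 18 mm in diameter, hemispherical top, on the stand's origin axis; it does not move with the sleeve. Up, it is 73 mm above the table, 7 mm proud of the sleeve's top face, and locks the sleeve. Pressed flush, its dome lets the hole's edge ride over it: 10 to 20 N of push on the sleeve along x does that; after about 8 mm of slide the wall keeps it down.
- pin (a joint): How far the pin is pressed down, m: 0 fully up, 0.007 flush with the sleeve's top face, 0.011 wholly under the sleeve's wall, 0.016 its stop. Its spring pushes up with 2 N at 0, 4.5 N when flush, 6 N at 0.011.
- rib (a point): On the sleeve: foot of the rib's face to push on (it looks back to the pin), on the centre line, at the level of the sleeve's top face (66 mm above the table). The rib is a cross wall 46 mm wide, 8 mm thick, 16 mm high, its face 15 mm ahead of the pin's axis at the start.
- sleeve (a joint): How far the sleeve has slid out along the stand's x, m: about 0 at the start, 1 mm of play while locked, friction about 3 N. A black tube 46 mm wide, top 66 and underside 32 mm above the table, from 105 mm behind the pin to 110 mm ahead. 20 mm square holes in its 4 mm top wall: the pin is in the foremost; the next is 30 to 50 mm behind (to be felt: the pin snaps up in it and stops the sleeve).
- seat (a point): On the sleeve, moving with it: centre of the top of the round seat (36 mm diameter, 74 mm above the table) at the foot of the upright steel post, 85 mm ahead of the foremost hole's centre. The post is 16 mm in diameter and rises 46 mm above this point, the last 10 mm tapering to 6 mm.
- reel: Empty black reel, loose, 100 to 200 g, upright on the table. Two flanges of 100 mm diameter (0 to 5 and 40 to 45 mm above its underside) on a tube of 40 mm outer diameter with a 24 mm through bore; the tube stands out above the upper flange as a neck, up to 75 mm above the underside: grip it there. Origin: centre of its underside; z up its axis.
- chassis: Bystander: black printed chassis, 140 x 110 x 37 mm, loose. Origin: centre of its underside. It and the reel may have changed places.
- glue: Bystander: white bottle, 48 mm diameter, 110 mm high, loose. Origin: centre of its underside.
- scraper: Bystander: scraper with a handle, 190 mm long, lying flat, loose. Origin near its middle.
Things that resemble listed ones, but are neither listed nor needed, are in the scene too. What is shaped like the reel but blue is not meant.

How it is judged:
On the way, in this order (a step that is already met when the one before it is completed fails the run):
1. the sleeve has been pushed out to the next hole (30 to 60 mm) and the pin is up through it, less than 2 mm short of fully up, the reel not yet on the post (value of joint sleeve between 0.03 and 0.06 m and value of joint pin below 0.002 m and horizontal distance between reel and seat above 0.02 m), for 0.2 s.
2. the reel is down on the seat with the post in its bore (horizontal distance between reel and seat below 0.007 m and z of reel in the frame of seat between -0.004 and 0.004 m), for 0.2 s.
At the end, for the whole second after the job is handed in: The sleeve stands one hole further out (30 to 60 mm from its start) with the pin up through that hole to within 2 mm, and the reel rests upright and still on the seat (within 4 mm in height, 7 mm sideways, 0.08 rad of tilt) with the post in its bore (all of step 2 and value of joint sleeve between 0.03 and 0.06 m and value of joint pin below 0.002 m and angle between reel's own z axis and vertical below 0.08 rad and linear speed of reel below 0.02 m/s); the robot touches nothing.
It fails at once if the reel arm (base, sleeve or pin) is forced: the robot presses on it with more than 60 N (contact force between any of the fingers, the arm and stand above 60 N).
It fails at once if the chassis is shifted by more than 30 mm (distance of chassis from where it was at the start of the episode above 0.03 m).
It fails at once if the bottle is shifted by more than 30 mm (distance of glue from where it was at the start of the episode above 0.03 m).
It fails at once if the scraper is shifted by more than 30 mm (distance of scraper from where it was at the start of the episode above 0.03 m).
It also fails if it takes over 51 s, if anything falls off the work surface, if the arm or the gripper's body presses on something with over 40 N, if the wrist force passes 120 N, or if a joint passes its speed limit or range.

### The arm

A 6-joint arm with a two-finger parallel gripper is mounted at the origin on the work surface. World frame = base frame: x ahead of the robot, y to its left, z up, the work surface at z = 0. Lengths are in m, angles in rad, forces in N, time in s.
With the tool pointing down it reaches from about 0.225 to 0.875 m from the base axis. Payload 3.4 kg.
Tool frame: the origin (TCP) lies at the very end of the fingers, on their centre line; the grasp point (between the pads) lies 19 mm behind it; z points along the fingers, y is the line along which they close (so a half turn about z gives the same grasp; the last joint's range is limited). The gripper opens to 85 mm and grips with 20 to 120 N. Pads are 22 mm wide; open, the fingers measure 114 mm over their backs; the gripper's body (76 mm by 85 mm) begins 54 mm behind the grasp point. The pads swing forward as they close: fully open they stand 13 mm farther back than shut.
Start: joints at [-0.121, 0.276, 1.505, -0, 1.361, -0.121], TCP at [0.575, -0, 0.231] pointing down, gripper open.
Joint ranges: [-2.89, 2.89], [-0.75, 2.08], [0.22, 2.7], [-1.18, 4.32], [0.11, 2.71], [-2.7, 2.7]. Speed limits (rad/s): [2.57, 2.57, 3.14, 3.14, 3.14, 3.14].

### API

Orientations are given as a unit quaternion [w, x, y, z].
In Python, from rig import readout, vision, manip gives the robot as it stands.
- The arm moves only by the shell command python3 -m handwheel 'ROWS' [FORCE]. ROWS is JSON, a list of rows, each a list of 3 entries, a list of its own where there are three numbers: the shift along the tool's x, y, z in mm, then the turn, a rotation vector about the tool's x, y, z in units of 6 degrees (1.0 is 6 degrees), then the closure, from -1 (fully open) to 1 (shut), so that 0 is half open. A call has 1 to 20 rows; each row shifts and turns the commanded pose from where the row before left it, along the tool's axes as they then stand; what a row does not reach is not made up. A row lasts 1/8 s, in which the tool goes at most 62.5 mm and 10.7 degrees, less where a joint would pass 70% of its speed; a pose out of reach is approached as far as the arm can. A call is refused whole if a number of a shift passes 62.5 or a number of a turn 1, either way. A call with a gripper value outside its range is refused whole. The fingers move at their own pace and stop on an object; FORCE is the grip in N (left out, the last holds). Time passes only in rows, so rows that do not move let the fingers close. It gives the time, the measured TCP pose, the force, the opening and the grip force at its end, in the units of the state.
- readout.get_state(): the state, without advancing time (a new reading comes with each control period).
- vision.get_image(name): name is "scene" or "side" or "wrist"; returns the picture (384x512x3 uint8, blue, green, red); there is no depth.
- vision.camera_params(name): a dict with "intrinsics" (3x3 intrinsics, pixels), "rvec" (rotation vector, rad) and "tvec" (3), from world to camera coordinates, as OpenCV has them; the wrist camera has in their place "hand_eye" (4x4, takes a point from camera to tool coordinates, whose origin is the TCP and whose axes are the flange's). Camera axes: x right, y down, z forward; pixel columns grow to the right and rows downward; lengths in m; the calibration is good to about 2 mm. A picture is of the moment at which its call begins: read the wrist's pose just before it. camera_params takes no time and is no camera call.
- manip.sign_off(): hands the job in; it is judged then, once.
The state is a dict: "clock": time; "qpos": joint angles; "qd": joint speeds; "effort": joint torques, N m; "position": TCP position; "ee_rot": TCP orientation; "contact_force": force on the tool from outside, world axes, zero at the start; "moment": the same for the moment, N m; "width": finger opening in m; "gripper_force": force on a finger pad.
Only numpy, scipy, OpenCV 4.12 (cv2) and the standard library are available. Lean on these libraries where they do the work, as an engineer would, in place of code of your own. Each camera call takes 0.05 s, during which the arm holds its last target. There are 200 camera calls.

## Working session

There is one attempt and no reset: what is moved stays moved. The work goes in short steps, Python scripts to look and compute and a shell command to move; the robot and the scene stay as the last step left them, time stands still between calls to the robot, and variables do not carry over. Pictures are saved under pics/ and viewed, at most 12 in all, crops included, and the job is handed in when it is done.

```bash
mkdir -p pics
cat > h.py <<'E'
import numpy as np, cv2
from rig import readout, vision, manip
def cam(n):
    p=vision.camera_params(n); K=np.array(p['intrinsics'],float)
    if n=='wrist':
        s=readout.get_state(); w,x,y,z=s['ee_rot']
        from scipy.spatial.transform import Rotation as R
        T=np.eye(4);T[:3,:3]=R.from_quat([x,y,z,w]).as_matrix();T[:3,3]=s['position']
        M=np.linalg.inv(T@np.array(p['hand_eye']));return K,M[:3,:3],M[:3,3]
    return K,cv2.Rodrigues(np.array(p['rvec'],float))[0],np.array(p['tvec'],float).ravel()
def ray(c,u,v,z):
    K,R,t=c; d=R.T@np.linalg.inv(K)@[u,v,1]; o=-R.T@t
    return o+d*(z-o[2])/d[2]
def proj(c,P):
    K,R,t=c; q=K@(R@np.array(P,float)+t); return q[:2]/q[2]
E
python3 - <<'E'
from h import *
s=readout.get_state();print(s['clock'],s['position'],s['ee_rot'],s['width'])
for n in('scene','side','wrist'):
    c=cam(n);print(n,c[0].tolist(),(-c[1].T@c[2]).round(3),c[1][2].round(2))
    im=vision.get_image(n);cv2.imwrite(f'pics/{n}0.png',im)
np.save('x.npy',0)
E
```

```text
0.0 [5.74467783e-01 3.95427310e-05 2.30428850e-01] [-7.37671155e-04  7.07121332e-01  7.07091613e-01 -5.73208359e-04] 0.08522496024293957
scene [[407.1672170025366, 0.0, 256.9708590613522], [0.0, 407.1672170025366, 188.44088063292548], [0.0, 0.0, 1.0]] [1.107 0.031 0.934] [-0.51 -0.01 -0.86]
side [[389.820996550115, 0.0, 256.3177484308198], [0.0, 389.820996550115, 189.36712237985162], [0.0, 0.0, 1.0]] [ 0.002 -0.555  0.613] [ 0.6   0.58 -0.55]
wrist [[322.59358286188814, 0.0, 256.9537077489894], [0.0, 322.59358286188814, 185.99618950797512], [0.0, 0.0, 1.0]] [0.575 0.085 0.373] [-0.   -0.32 -0.95]
```

View pics/scene0.png

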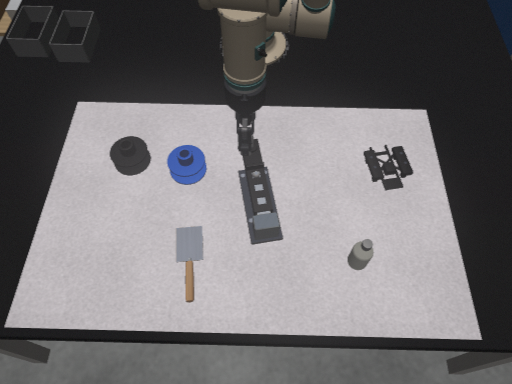

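View pics/side0.png

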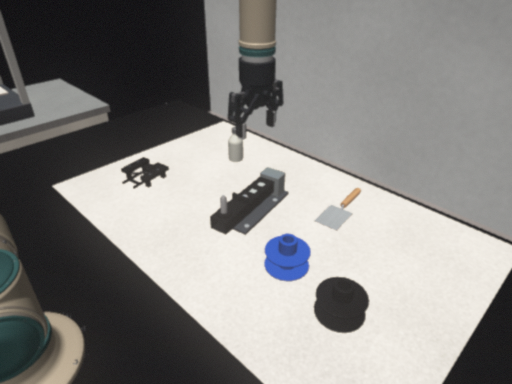

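The scene picture shows the black reel at (130,155), the blue look-alike at (187,165), the stand with its grey block at (265,221) and the sleeve pointing back to the robot (post hidden under the gripper near (247,140)). In the side view the post is at (224,203), the black reel at (342,303) and the blue one at (287,257). Candidates for the reel are black (130,155) and blue (187,165), so I choose black. The chassis, black but reel-less, is at (388,165).

Run:
```python
from h import *
a=cv2.imread('pics/side0.png')[160:240,195:300]; b=cv2.imread('pics/scene0.png')[120:255,95:290]; w=cv2.imread('pics/wrist0.png')
A=cv2.resize(a,None,fx=3.7,fy=3.7,interpolation=2);B=cv2.resize(b,None,fx=2,fy=2,interpolation=2)
o=np.zeros((600,800,3),np.uint8);o[:A.shape[0],:A.shape[1]]=A;o[:B.shape[0],400:400+B.shape[1]]=B[:,:400]
W=cv2.resize(w,(400,300));o[300:,:400]=W
C=cv2.resize(cv2.imread('pics/side0.png')[265:345,295:395],(400,320),interpolation=2);o[280:,400:]=C
cv2.imwrite('pics/m1.png',o)
```

```text
(no output)
```

View pics/m1.png

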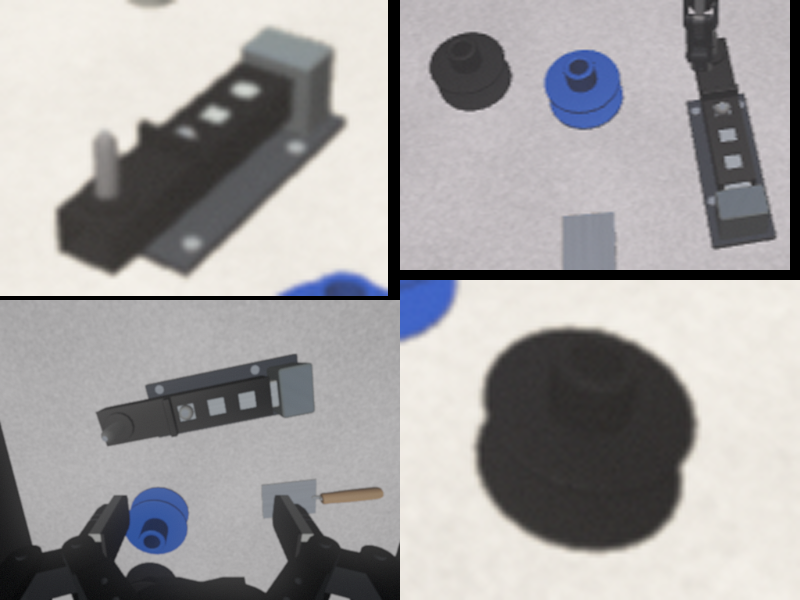

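Top left: the post leans in view at the near end of the stand, then the rib, the pin in the foremost hole and two white holes. The wrist view (bottom left, scale 1.28) has the pin at (239,143) and the holes at (277,137) and (316,128). Bottom right confirms that the black piece at side (342,303) is a flanged reel with a neck.

Run:
```python
from h import *
W=cam('wrist');S=cam('scene');D=cam('side')
p=lambda c,u,v,z:ray(c,u,v,z).round(4)
pin=p(W,239,143,.070);print('pin',pin,'holes',p(W,277,136.5,.066),p(W,316,128,.066))
print('pin scene',p(S,95+322/2,120+107/2,.070),'holes',p(S,95+327.5/2,120+134.5/2,.066),p(S,95+333/2,120+162/2,.066))
print('block W', p(W,297*1.28,(390-300)*1.28,.072))
print('post tip W',p(W,107*1.28,136*1.28,.120),'side',p(D,195+105/3.7,160+133/3.7,.120))
# silhouettes of reels
im=cv2.imread('pics/scene0.png');im2=cv2.imread('pics/side0.png')
from scipy.optimize import least_squares
def fit(c,mask,x0):
    m=mask.astype(np.uint8)
    # compare centroid of mask with rendered hull
    def ren(x):
        out=np.zeros(m.shape,np.uint8);a=np.linspace(0,2*np.pi,60)
        for r,h0,h1 in((.05,0,.005),(.05,.04,.045),(.02,0,.075)):
            P=[proj(c,(x[0]+r*np.cos(t),x[1]+r*np.sin(t),h)) for h in(h0,h1) for t in a]
            cv2.fillConvexPoly(out,cv2.convexHull((np.array(P)*16).astype(np.int32)),1,shift=4)
        return out
    x=np.array(x0[:2])
    for _ in range(6):
        r=ren(x);g=np.argwhere(m).mean(0)[::-1]-np.argwhere(r).mean(0)[::-1]
        q=proj(c,(*x,.03))+g;x=ray(c,*q,.03)[:2]
    r=ren(x);return x.round(4),(r&m).sum()/(r|m).sum()
def comp(mask,u,v):
    n,l=cv2.connectedComponents(mask.astype(np.uint8));return l==l[v,u]
dark=im.max(2)<75;dark2=im2.max(2)<75
m=comp(dark,130,158);print(m.sum(),fit(S,m,ray(S,130,158,.03)))
m=comp(dark2,342,303);print(m.sum(),fit(D,m,ray(D,342,303,.03)))
hsv=cv2.cvtColor(im,cv2.COLOR_BGR2HSV);bl=(hsv[...,1]>120)&(hsv[...,0]>100)&(hsv[...,0]<130)
m=comp(bl,187,170);print('blue',fit(S,m,ray(S,187,170,.03)))
for n,u,v in(('chassis',388,168),('glue',360,258),('scr',190,262)):print(n,p(S,u,v,.02))
```

```text
pin [0.557  0.0248 0.07  ] holes [0.5932 0.0303 0.066 ] [0.63   0.0384 0.066 ]
pin scene [0.5577 0.0212 0.07  ] holes [0.5952 0.029  0.066 ] [0.6337 0.0365 0.066 ]
block W [0.6871 0.051  0.072 ]
post tip W [0.4757 0.009  0.12  ] side [0.4708 0.0006 0.12  ]
1160 (array([ 0.4782, -0.3226]), np.float64(0.8695652173913043))
2252 (array([ 0.4789, -0.3208]), np.float64(0.8488503580851866))
blue (array([ 0.5053, -0.1649]), np.float64(0.7706146926536732))
chassis [0.4982 0.3747 0.02  ]
glue [0.7558 0.2729 0.02  ]
scr [ 0.7764 -0.1281  0.02  ]
```

```bash
python3 -m handwheel '[[[23.5,-17.5,0],[0,0,0],1],[[0,0,45],[0,0,1],1],[[0,0,45],[0,0,1],1],[[0,0,0],[0,0,1],1],[[0,0,0],[0,0,1],1],[[0,0,0],[0,0,1],1],[[0,0,0],[0,0,1],1],[[0,0,0],[0,0,1],1],[[0,0,0],[0,0,1],1],[[0,0,0],[0,0,1],1],[[0,0,0],[0,0,1],1],[[0,0,0],[0,0,1],1],[[0,0,0],[0,0,1],1],[[0,0,0],[0,0,1],1],[[0,0,0],[0,0,0.2],1],[[0,0,0],[0,0,0],1]]' 30
python3 - <<'E'
from h import *
c=cam('wrist');cv2.imwrite('pics/w1.png',vision.get_image('wrist'))
print(readout.get_state()['contact_force'],proj(c,(.557,.0235,.073)),proj(c,(.557,.0235,.066)))
E
```

```text
clock: 2.15
position: [0.5574, 0.0235, 0.1412]
ee_rot: [-0.0, 0.996, 0.095, -0.0]
contact_force: [-0.4, 0.1, -1.0]
width: 0.0002
gripper_force: 0.0
[ 0.51289186 -0.73944069  0.95256517] [259.51860354 201.80585474] [259.45448074 198.22698603]
```

View pics/w1.png

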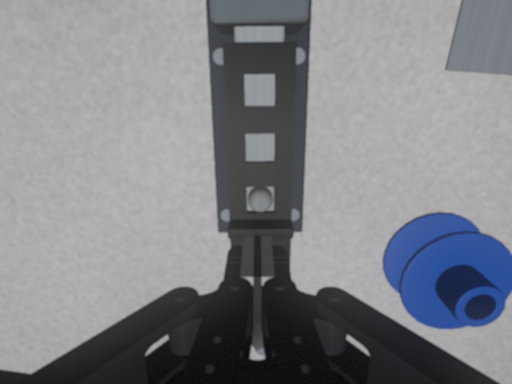

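The pin's dome is at (260,199), where I predicted it (259.5,200), and the sleeve runs straight along the image, so the heading is right. The rib is at row 230. Next I press the pin.

```bash
python3 -m handwheel '[[[-2.5,0,30],[0,0,0],1],[[0,0,32],[0,0,0],1],[[0,0,0],[0,0,0],1],[[0,0,4],[0,0,0],1],[[0,0,0],[0,0,0],1]]'; python3 -m handwheel '[[[0,0,3],[0,0,0],1],[[0,0,2],[0,0,0],1],[[0,0,2],[0,0,0],1],[[0,0,1],[0,0,0],1],[[0,0,0],[0,0,0],1]]'
```

```text
clock: 2.82
position: [0.5559, 0.023, 0.0763]
ee_rot: [0.0, 0.996, 0.094, 0.001]
contact_force: [0.2, 0.3, -0.3]
width: -0.0001
gripper_force: 0.0
clock: 3.45
position: [0.5558, 0.023, 0.0676]
ee_rot: [0.0, 0.996, 0.094, 0.001]
contact_force: [0.7, 0.0, 3.8]
width: 0.0001
gripper_force: 1.8
```

```bash
python3 -m handwheel '[[[0,0,1],[0,0,0],1],[[0,0,0],[0,0,0],1]]'; python3 -m handwheel '[[[0,0,0.5],[0,0,0],1],[[0,0,0],[0,0,0],1]]'
```

```text
clock: 3.7
position: [0.5557, 0.0229, 0.0665]
ee_rot: [0.0, 0.996, 0.094, 0.001]
contact_force: [2.1, -0.5, 3.6]
width: -0.0001
gripper_force: 2.0
clock: 3.95
position: [0.5557, 0.023, 0.066]
ee_rot: [0.0, 0.996, 0.094, 0.001]
contact_force: [1.9, 0.3, 4.7]
width: -0.0002
gripper_force: 2.1
```

```bash
python3 -m handwheel '[[[-1,0,0],[0,0,0],1],[[-1,0,0],[0,0,0],1]]'; python3 -m handwheel '[[[-1,0,0.2],[0,0,0],1],[[-1,0,0],[0,0,0],1]]';python3 -m handwheel '[[[-1,0,0],[0,0,0],1],[[-1,0,0],[0,0,0],1]]'
```

```text
clock: 4.2
position: [0.5536, 0.0227, 0.066]
ee_rot: [-0.0, 0.996, 0.094, 0.001]
contact_force: [3.8, -0.2, 4.7]
width: -0.0002
gripper_force: 2.4
clock: 4.45
position: [0.552, 0.0224, 0.066]
ee_rot: [-0.0, 0.996, 0.094, 0.001]
contact_force: [4.8, 1.4, 5.3]
width: -0.0002
gripper_force: 3.7
clock: 4.7
position: [0.5506, 0.0221, 0.0661]
ee_rot: [-0.0, 0.996, 0.094, 0.002]
contact_force: [5.6, 1.3, 4.4]
width: 0.0004
gripper_force: 3.7
```

```bash
python3 -m handwheel '[[[-1,0,0],[0,0,0],1],[[-1,0,0],[0,0,0],1]]'; python3 -m handwheel '[[[-1,0,0],[0,0,0],1],[[-1,0,0],[0,0,0],1]]';python3 -m handwheel '[[[-1,0,0],[0,0,0],1],[[-1,0,0],[0,0,0],1]]'
```

```text
clock: 4.95
position: [0.5487, 0.0217, 0.0661]
ee_rot: [-0.0, 0.996, 0.094, 0.002]
contact_force: [5.1, 1.3, 4.2]
width: -0.0001
gripper_force: 3.7
clock: 5.2
position: [0.5479, 0.0216, 0.0661]
ee_rot: [-0.0, 0.996, 0.094, 0.003]
contact_force: [7.2, 2.9, 2.9]
width: -0.0001
gripper_force: 4.5
clock: 5.45
position: [0.5474, 0.0214, 0.0662]
ee_rot: [-0.0, 0.996, 0.094, 0.004]
contact_force: [10.9, 3.7, -0.7]
width: 0.0001
gripper_force: 5.7
```

Run:
```python
from h import *
im=vision.get_image('wrist');c=cam('wrist');a=[proj(c,(.557,.0235,z)) for z in(.062,.073)];print(a)
b=vision.get_image('side')[160:240,195:300]
o=np.zeros((400,800,3),np.uint8);o[:,:400]=cv2.resize(im[130:270,190:330],(400,400),interpolation=2);o[:305,400:]=cv2.resize(b,(400,305),interpolation=2)
cv2.imwrite('pics/m2.png',o)
```

```text
[array([260.06181129, 229.83578908]), array([260.26202849, 240.16530157])]
```

View pics/m2.png

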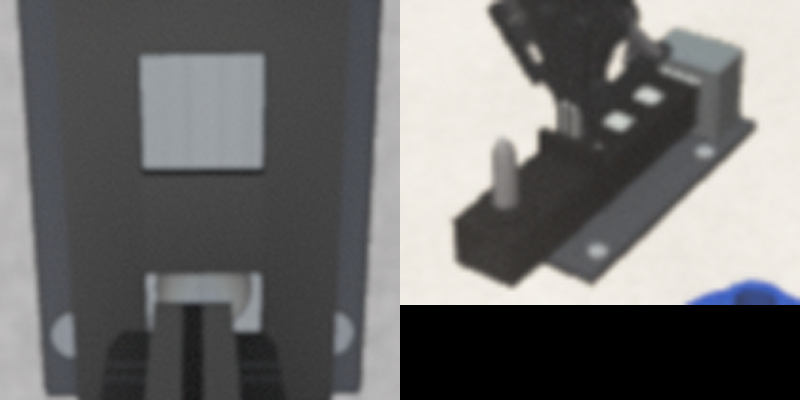

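Run:
```python
from h import *
c=cam('wrist');d=np.array([-.982,-.189]);pin=np.array([.557,.0235])
for v,z in((272,.066),(305,.066),(170,.066),(53,.066)):
    P=ray(c,190+205/2.857,130+v/2.857,z);print(v,(P[:2]-pin)@d)
```

```text
272 -0.004436072972864484
305 0.0018385152904357935
170 -0.022884865473423673
53 -0.04244113263368176
```

```bash
python3 -m handwheel '[[[-1,0,0],[0,0,0],1],[[-1,0,0],[0,0,0],1]]'; python3 -m handwheel '[[[-1,0,0],[0,0,0],1],[[-1,0,0],[0,0,0],1]]'
```

```text
clock: 5.8
position: [0.5471, 0.0214, 0.0662]
ee_rot: [-0.0, 0.996, 0.093, 0.006]
contact_force: [13.4, 5.0, -3.2]
width: -0.0005
gripper_force: 7.1
clock: 6.05
position: [0.5468, 0.0213, 0.0663]
ee_rot: [-0.001, 0.996, 0.093, 0.008]
contact_force: [16.3, 5.8, -5.7]
width: 0.0
gripper_force: 8.7
```

```bash
python3 -m handwheel '[[[-1,0,0],[0,0,0],1],[[-1,0,0],[0,0,0],1]]'; python3 -m handwheel '[[[-1,0,0],[0,0,0],1],[[-0.5,0,0],[0,0,0],1]]'
```

```text
clock: 6.3
position: [0.5465, 0.0212, 0.0664]
ee_rot: [-0.001, 0.996, 0.093, 0.009]
contact_force: [20.0, 6.8, -8.0]
width: 0.0003
gripper_force: 10.3
clock: 6.55
position: [0.5464, 0.0211, 0.0665]
ee_rot: [-0.001, 0.996, 0.093, 0.011]
contact_force: [21.4, 7.5, -10.8]
width: 0.0003
gripper_force: 11.2
```

```bash
python3 -m handwheel '[[[12,0,0],[0,0,0],1],[[7,0,-10],[0,0,0],1],[[0,0,-25],[0,0,-1],0.8],[[0,0,0],[0,0,-1],0.8],[[0,0,0],[0,0,-1],0.8],[[0,0,0],[0,0,-1],0.8],[[0,0,0],[0,0,-1],0.8],[[0,0,0],[0,0,-1],0.8],[[0,0,0],[0,0,-1],0.8],[[0,0,0],[0,0,-1],0.8],[[0,0,0],[0,0,-1],0.8],[[0,0,0],[0,0,-1],0.8],[[0,0,0],[0,0,-1],0.8],[[0,0,0],[0,0,-1],0.8],[[0,0,0],[0,0,-1],0.8],[[0,0,0],[0,0,-1],0.8],[[0,0,0],[0,0,-1],0.8],[[0,0,0],[0,0,0],0.8]]' 60
python3 - <<'E'
from h import *
s=readout.get_state();print(s['qpos'].round(2) if hasattr(s['qpos'],'round') else s['qpos'])
c=cam('wrist');im=vision.get_image('wrist');sd=vision.get_image('side')[150:240,195:300]
pin=np.array([.557,.0235]);d=np.array([-.982,-.189])
for o in(-10,0,10,15):print(o,proj(c,(*(pin+d*o/1e3),.066)).round(1))
print('tgt +2 delta',(np.r_[pin+d*.002,0.08]-s['position']))
o=np.zeros((384,800,3),np.uint8);o[:,:448]=im[:,:448] if 0 else im[:,32:480];o[:302,448:]=cv2.resize(sd,(352,302),interpolation=2)
cv2.imwrite('pics/m3.png',o)
E
```

```text
clock: 8.8
position: [0.5527, 0.023, 0.0999]
ee_rot: [-0.002, 0.638, 0.77, -0.001]
contact_force: [0.2, 0.6, 0.4]
width: 0.0084
gripper_force: 0.0
[-0.08  0.35  1.75 -0.    1.05 -0.27]
-10 [281.  225.5]
0 [264.4 225.5]
10 [247.8 225.5]
15 [239.5 225.5]
tgt +2 delta [ 2.38116512e-03  9.66641636e-05 -1.98788812e-02]
```

View pics/m3.png

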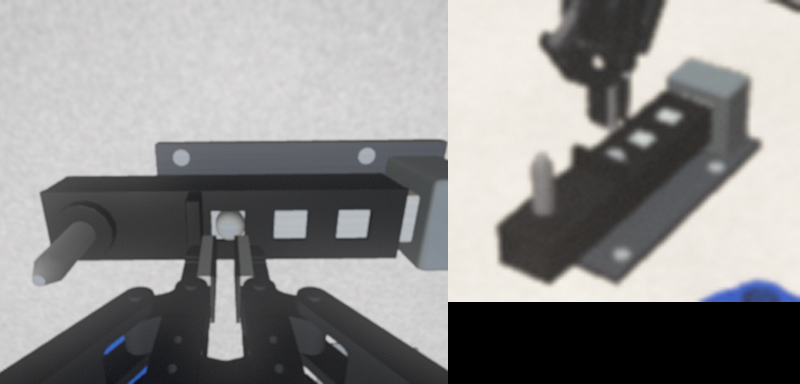

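The pin's dome is at full-picture (262,225), up again in its hole (cols 243 to 277). The rib face is near col 234. The fingers are 8.5 mm apart and lined up along the sleeve, pin standing between and behind them.

```bash
python3 -m handwheel '[[[0,1,26],[0,0,0],0.8],[[0,0,0],[0,0,0],0.8],[[0,0,3],[0,0,0],0.8],[[0,0,0],[0,0,0],0.8]]'; python3 -m handwheel '[[[0,0,2],[0,0,0],0.8],[[0,0,1],[0,0,0],0.8],[[0,0,0],[0,0,0],0.8]]';python3 -m handwheel '[[[0,0,1],[0,0,0],0.8],[[0,0,0],[0,0,0],0.8]]'
```

```text
clock: 9.4
position: [0.5561, 0.0232, 0.0723]
ee_rot: [0.001, 0.638, 0.77, 0.0]
contact_force: [2.3, 0.9, 1.6]
width: 0.0085
gripper_force: 1.4
clock: 9.78
position: [0.5567, 0.0232, 0.0703]
ee_rot: [0.001, 0.638, 0.77, 0.001]
contact_force: [0.3, 0.8, 8.4]
width: 0.008
gripper_force: 5.5
clock: 10.02
position: [0.5567, 0.0232, 0.0694]
ee_rot: [0.001, 0.638, 0.77, 0.001]
contact_force: [1.3, 0.7, 7.9]
width: 0.0085
gripper_force: 5.4
```

```bash
python3 -m handwheel '[[[0,0,-5],[0,0,0],0.8],[[0,-4,0],[0,0,0],0.8],[[0,0,0],[0,0,0],0.8]]'; python3 -m handwheel '[[[0,0,3],[0,0,0],0.8],[[0,0,2],[0,0,0],0.8],[[0,0,0],[0,0,0],0.8]]';python3 -m handwheel '[[[0,0,1],[0,0,0],0.8],[[0,0,0],[0,0,0],0.8]]'
```

```text
clock: 10.4
position: [0.5551, 0.0228, 0.0736]
ee_rot: [0.003, 0.638, 0.77, 0.003]
contact_force: [7.3, 1.8, 0.4]
width: 0.0085
gripper_force: 3.4
clock: 10.78
position: [0.5561, 0.0226, 0.0711]
ee_rot: [0.004, 0.638, 0.77, 0.003]
contact_force: [4.3, 2.3, 13.5]
width: 0.0086
gripper_force: 7.8
clock: 11.02
position: [0.5563, 0.0227, 0.07]
ee_rot: [0.004, 0.638, 0.77, 0.004]
contact_force: [5.4, 2.9, 13.4]
width: 0.0086
gripper_force: 9.9
```

Run:
```python
from h import *
m=cv2.imread('pics/m3.png')
o=np.hstack([cv2.resize(m[195:295,170:290],(780,650),interpolation=2)])[:600]
cv2.imwrite('pics/z3.png',o)
H=np.array(vision.camera_params('wrist')['hand_eye']);K=cam('wrist')[0];M=np.linalg.inv(H)
f=lambda P:(lambda q:((q[:2]/q[2]-[202,195])*6.5).round(0))(K@(M@np.r_[np.array(P)/1e3,1])[:3])
for x in(-11,-7.5,0,7.5,11):
    print(x,[f((x,y,0)) for y in(-11.75,-4.25,4.25,11.75)])
```

```text
-11 [array([209., 507.]), array([303., 507.]), array([411., 507.]), array([506., 507.])]
-7.5 [array([208., 469.]), array([303., 469.]), array([411., 469.]), array([507., 469.])]
0 [array([205., 385.]), array([302., 385.]), array([412., 385.]), array([509., 385.])]
7.5 [array([203., 299.]), array([301., 299.]), array([413., 299.]), array([511., 299.])]
11 [array([202., 258.]), array([301., 258.]), array([413., 258.]), array([512., 258.])]
```

View pics/z3.png

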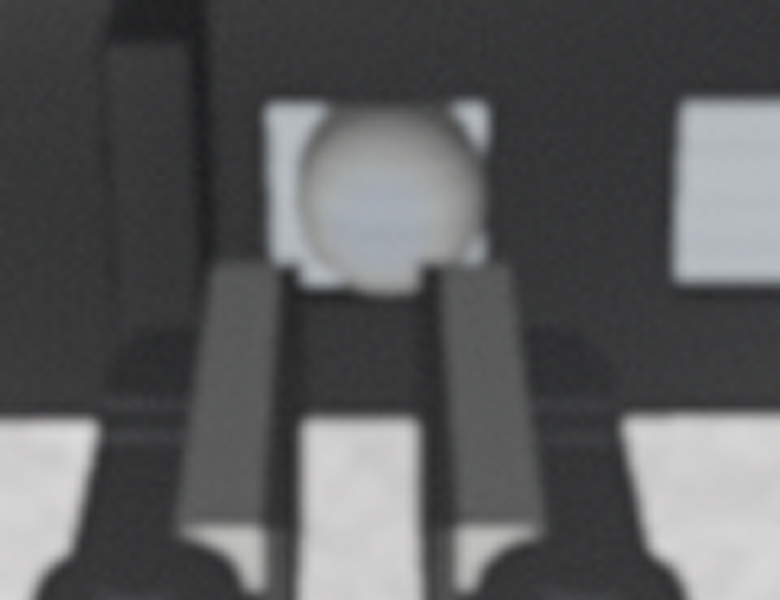

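The zoom shows each pad 22 mm wide by about 7 mm thick, too wide for the hole. I'll use the closed fingers along the sleeve and tilted 15°, so the tail edge presses the pin below flush while the leading edge pushes the rib.

```bash
python3 -m handwheel '[[[0,1,-15],[0,0,0],0.8],[[0,0,-25],[0,0,1],1],[[0,0,0],[0,0,1],1],[[0,0,0],[0,0,1],1],[[0,0,0],[0,0,1],1],[[0,0,0],[0,0,1],1],[[0,0,0],[0,0,1],1],[[0,0,0],[0,0,1],1],[[0,0,0],[0,0,1],1],[[0,0,0],[0,0,1],1],[[0,0,0],[0,0,1],1],[[0,0,0],[0,0,1],1],[[0,0,0],[0,0,1],1],[[0,0,0],[0,0,1],1],[[0,0,0],[0,0,1],1],[[0,0,0],[0,0,1],1],[[0,0,0],[0,0,0],1],[[0,0,0],[0,0,0],1]]' 60
python3 -m handwheel '[[[0,0,0],[0,-1,0],1],[[0,0,0],[0,-1,0],1],[[0,0,0],[0,-0.5,0],1],[[0,0,0],[0,0,0],1],[[0,0,0],[0,0,0],1]]'
cat > t.py <<'E'
from h import *
from scipy.spatial.transform import Rotation as Rn
s=readout.get_state();w,x,y,z=s['ee_rot'];R=Rn.from_quat([x,y,z,w]).as_matrix()
pin=np.array([.557,.0235]);d=np.array([-.982,-.189]);n=np.array([.189,-.982])
p=s['position'];print('clk',s['clock'],'along',((p[:2]-pin)@d*1e3).round(2),'lat',((p[:2]-pin)@n*1e3).round(2),'z',(p[2]*1e3).round(2),'F',np.round(s['contact_force'],1))
for nm,c in(('tail',(.011,0,0)),('front',(-.011,0,0))):
    q=p+R@np.array(c);print(nm,((q[:2]-pin)@d*1e3).round(2),(q[2]*1e3).round(2))
import sys
if len(sys.argv)>1:
    a,l,zz=map(float,sys.argv[1:]);T=np.r_[pin+d*a/1e3+n*l/1e3,zz/1e3];print('shift',(R.T@(T-p)*1e3).round(2))
E
python3 t.py 3.0 0 80
```

```text
clock: 13.28
position: [0.5518, 0.0225, 0.1064]
ee_rot: [-0.0, 0.995, 0.095, -0.001]
contact_force: [-0.7, -0.2, -0.8]
width: 0.0001
gripper_force: 0.0
clock: 13.9
position: [0.552, 0.0225, 0.1065]
ee_rot: [0.012, 0.987, 0.094, -0.13]
contact_force: [-0.6, -0.5, 0.0]
width: 0.0
gripper_force: 0.0
clk 13.9 along 5.11 lat -0.0 z 106.53 F [-0.6 -0.5  0. ]
tail -5.51 103.68
front 15.74 109.38
shift [8.920e+00 1.000e-02 2.508e+01]
```

```bash
python3 -m handwheel '[[[9,0,25],[0,0,0],1],[[0,0,0],[0,0,0],1],[[1.5,0,5.5],[0,0,0],1],[[0,0,0],[0,0,0],1]]'; python3 t.py;python3 -m handwheel '[[[0.8,0,2.9],[0,0,0],1],[[0.8,0,2.9],[0,0,0],1],[[0,0,0],[0,0,0],1]]';python3 t.py 3 0 65
```

```text
clock: 14.4
position: [0.5548, 0.0229, 0.0749]
ee_rot: [0.012, 0.987, 0.093, -0.13]
contact_force: [0.5, 0.5, -0.1]
width: 0.0001
gripper_force: 0.0
clk 14.4 along 2.29 lat 0.14 z 74.87 F [ 0.5  0.5 -0.1]
tail -8.34 72.03
front 12.91 77.71
clock: 14.78
position: [0.5553, 0.0229, 0.0687]
ee_rot: [0.012, 0.987, 0.093, -0.129]
contact_force: [0.5, 0.7, 3.3]
width: 0.0001
gripper_force: 1.7
clk 14.775 along 1.75 lat 0.28 z 68.69 F [0.5 0.7 3.3]
tail -8.87 65.86
front 12.38 71.53
shift [-0.25 -0.28  3.89]
```

```bash
python3 -m handwheel '[[[-1.3,-0.2,1],[0,0,0],1],[[0.3,0,1],[0,0,0],1],[[0,0,0],[0,0,0],1]]'; python3 t.py;python3 -m handwheel '[[[0.2,0,1],[0,0,0],1],[[0.2,0,1],[0,0,0],1],[[0,0,0],[0,0,0],1]]';python3 t.py
```

```text
clock: 15.15
position: [0.5549, 0.0229, 0.0671]
ee_rot: [0.012, 0.987, 0.093, -0.128]
contact_force: [4.2, -0.0, 5.0]
width: 0.0001
gripper_force: 2.7
clk 15.15 along 2.17 lat 0.2 z 67.15 F [ 4.2 -0.   5. ]
tail -8.47 64.34
front 12.8 69.96
clock: 15.52
position: [0.555, 0.0229, 0.0667]
ee_rot: [0.013, 0.987, 0.093, -0.128]
contact_force: [4.7, 1.3, 13.7]
width: -0.0001
gripper_force: 6.1
clk 15.525 along 2.1 lat 0.22 z 66.65 F [ 4.7  1.3 13.7]
tail -8.53 63.85
front 12.74 69.46
```

```bash
python3 -m handwheel '[[[-0.5,0,-1.9],[0,0,0],1],[[-2.4,0,0.6],[0,0,0],1],[[0,0,0],[0,0,0],1]]'; python3 t.py;python3 -m handwheel '[[[0.2,0,1],[0,0,0],1],[[0,0,0],[0,0,0],1]]';python3 t.py
```

```text
clock: 15.9
position: [0.5515, 0.0225, 0.0668]
ee_rot: [0.012, 0.987, 0.093, -0.129]
contact_force: [5.9, 0.9, 3.9]
width: -0.0004
gripper_force: 2.7
clk 15.9 along 5.58 lat -0.03 z 66.85 F [5.9 0.9 3.9]
tail -5.05 64.02
front 16.21 69.68
clock: 16.15
position: [0.5515, 0.0225, 0.0657]
ee_rot: [0.012, 0.987, 0.093, -0.129]
contact_force: [5.2, 0.9, 4.8]
width: 0.0003
gripper_force: 2.9
clk 16.15 along 5.59 lat -0.02 z 65.68 F [5.2 0.9 4.8]
tail -5.04 62.85
front 16.22 68.51
```

```bash
python3 -m handwheel '[[[-1,0,0.7],[0,0,0],1],[[-0.9,0,0.6],[0,0,0],1],[[0,0,0],[0,0,0],1]]'; python3 t.py;python3 -m handwheel '[[[-1,0,0.3],[0,0,0],1],[[-1,0,0.3],[0,0,0],1]]';python3 t.py;python3 -m handwheel '[[[-1,0,0.3],[0,0,0],1],[[-1,0,0.3],[0,0,0],1]]';python3 t.py
```

```text
clock: 16.52
position: [0.5489, 0.0221, 0.0649]
ee_rot: [0.012, 0.987, 0.093, -0.13]
contact_force: [4.0, 1.0, 5.3]
width: 0.0
gripper_force: 3.8
clk 16.525 along 8.24 lat -0.12 z 64.95 F [4.  1.  5.3]
tail -2.39 62.11
front 18.87 67.79
clock: 16.77
position: [0.5481, 0.0219, 0.065]
ee_rot: [0.012, 0.987, 0.093, -0.128]
contact_force: [7.3, -0.1, 5.1]
width: -0.0001
gripper_force: 4.0
clk 16.775 along 9.1 lat -0.1 z 65.03 F [ 7.3 -0.1  5.1]
tail -1.54 62.22
front 19.73 67.84
clock: 17.02
position: [0.5447, 0.0212, 0.0649]
ee_rot: [0.012, 0.987, 0.093, -0.13]
contact_force: [5.0, 0.3, 5.2]
width: 0.0
gripper_force: 3.1
clk 17.025 along 12.51 lat -0.11 z 64.91 F [5.  0.3 5.2]
tail 1.88 62.07
front 23.14 67.76
```

```bash
python3 -m handwheel '[[[-1.5,0,0.4],[0,0,0],1],[[-1.5,0,0.4],[0,0,0],1]]'; python3 t.py;python3 -m handwheel '[[[-2,0,0.5],[0,0,0],1],[[-2,0,0.5],[0,0,0],1]]';python3 t.py
```

```text
clock: 17.27
position: [0.5436, 0.021, 0.0649]
ee_rot: [0.012, 0.987, 0.093, -0.127]
contact_force: [8.7, 2.8, 4.3]
width: -0.0001
gripper_force: 4.7
clk 17.275 along 13.6 lat -0.05 z 64.93 F [8.7 2.8 4.3]
tail 2.96 62.14
front 24.24 67.72
clock: 17.52
position: [0.5407, 0.0204, 0.065]
ee_rot: [0.012, 0.988, 0.093, -0.126]
contact_force: [8.3, 1.8, 3.6]
width: -0.0001
gripper_force: 3.7
clk 17.525 along 16.58 lat -0.04 z 64.97 F [8.3 1.8 3.6]
tail 5.93 62.2
front 27.22 67.74
```

```bash
python3 -m handwheel '[[[-3,0,0.4],[0,0,0],1],[[-3,0,0.7],[0,0,0],1],[[-3,0,0.8],[0,0,0],1],[[-3,0,0.8],[0,0,0],1]]'; python3 t.py;python3 -m handwheel '[[[-2,0,0.5],[0,0,0],1],[[-2,0,0.5],[0,0,0],1]]';python3 t.py
```

```text
clock: 18.02
position: [0.5262, 0.0175, 0.0649]
ee_rot: [0.012, 0.987, 0.093, -0.129]
contact_force: [6.2, 0.5, 1.5]
width: 0.0
gripper_force: 3.0
clk 18.025 along 31.34 lat 0.04 z 64.95 F [6.2 0.5 1.5]
tail 20.71 62.12
front 41.97 67.77
clock: 18.27
position: [0.5217, 0.0167, 0.0649]
ee_rot: [0.012, 0.987, 0.093, -0.13]
contact_force: [5.2, 0.4, 1.6]
width: 0.0005
gripper_force: 2.3
clk 18.275 along 36.0 lat 0.03 z 64.93 F [5.2 0.4 1.6]
tail 25.37 62.09
front 46.63 67.77
```

```bash
for i in 1 2 3; do python3 -m handwheel '[[[-1,0,0.3],[0,0,0],1],[[-1,0,0.3],[0,0,0],1]]' >/dev/null; python3 t.py | head -1;done
```

```text
clk 18.525 along 39.68 lat -0.08 z 64.91 F [ 2.4 -1.6  0.5]
clk 18.775 along 42.22 lat -0.74 z 64.88 F [ 0.1 -0.5 -0.1]
clk 19.025 along 42.99 lat -0.3 z 65.19 F [ 0.9 -0.6  0.2]
```

```bash
python3 -m handwheel '[[[3,0,-12],[0,0,0],1],[[10,0,-40],[0,0,0],1],[[10,0,-40],[0,0,0],1],[[0,0,0],[0,1,0],1],[[0,0,0],[0,1,0],1],[[0,0,0],[0,0.5,0],1],[[0,0,0],[0,0,0],1]]'
python3 - <<'E'
from h import *
im=vision.get_image('wrist');b=vision.get_image('side')[150:250,185:300]
cv2.imwrite('pics/w4.png',im)
o=np.zeros((384,800,3),np.uint8);o[:,:400]=im[:,56:456];o[:348,400:]=cv2.resize(b,(400,348),interpolation=2)
cv2.imwrite('pics/m4.png',o)
E
python3 t.py
```

```text
clock: 19.9
position: [0.5599, 0.0242, 0.1495]
ee_rot: [0.0, 0.996, 0.094, 0.001]
contact_force: [0.7, -0.4, 0.7]
width: -0.0001
gripper_force: 0.0
clk 20.0 along -4.16 lat 0.07 z 148.9 F [-0.   0.8 -0.2]
tail -15.16 148.91
front 6.84 148.89
```

View pics/m4.png

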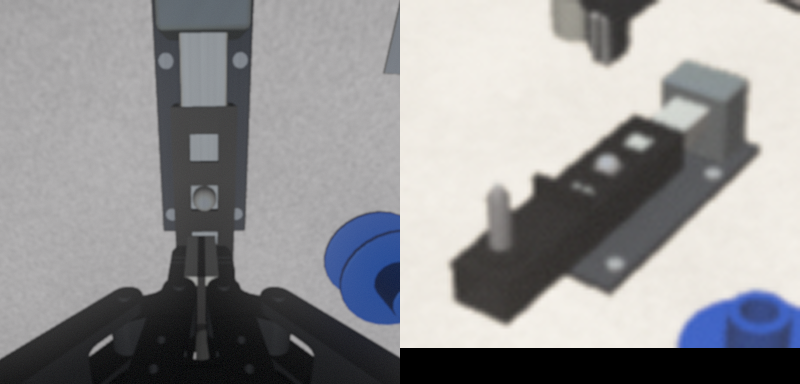

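The pin's dome stands in the second hole at (260,199) in the wrist picture; the sleeve has slid about 38 mm. I now head for the black reel.

```bash
python3 -m handwheel '[[[-20.8,46.3,-4.5],[0,0,0],-1],[[-20.8,46.3,-4.5],[0,0,0],-1],[[-20.8,46.3,-4.5],[0,0,0],-1],[[-20.8,46.3,-4.5],[0,0,0],-1],[[-20.8,46.3,-4.5],[0,0,0],-1],[[-20.8,46.3,-4.5],[0,0,0],-1],[[-20.8,46.3,-4.5],[0,0,0],-1],[[0,0,0],[0,0,0],-1],[[0,0,0],[0,0,0],-1]]'
python3 - <<'E'
from h import *
D=cam('side');print('post side(before sleeve)',ray(D,185+97/3.478,150+188/3.478,.119).round(4))
d=np.array([-.982,-.189])
print('seat pred',np.array([.557,.0235])+d*.123)
W=cam('wrist');im=vision.get_image('wrist');sc=vision.get_image('scene')
r=np.array([.4785,-.3217]);print('neck pred',proj(W,(*r,.075)),'flange',proj(W,(*r,.045)))
S=cam('scene')
print('post scene pred',proj(S,(*(np.array([.557,.0235])+d*.123),.12)),proj(S,(*(np.array([.557,.0235])+d*.123),.074)))
o=np.zeros((384,800,3),np.uint8);o[:,:400]=im[:,56:456];o[:,400:]=cv2.resize(sc[110:206,200:300],(400,384),interpolation=2)
cv2.imwrite('pics/m5.png',o)
E
```

```text
clock: 21.12
position: [0.4784, -0.3213, 0.1792]
ee_rot: [-0.001, 0.996, 0.094, -0.0]
contact_force: [-0.0, -0.3, -0.5]
width: 0.0853
gripper_force: 0.0
post side(before sleeve) [ 0.4347 -0.0057  0.119 ]
seat pred [4.36214e-01 2.53000e-04]
neck pred [260.04273304 184.77147383] flange [259.81925569 174.06144087]
post scene pred [249.12161092 122.72641555] [249.28660228 133.89932481]
```

View pics/m5.png

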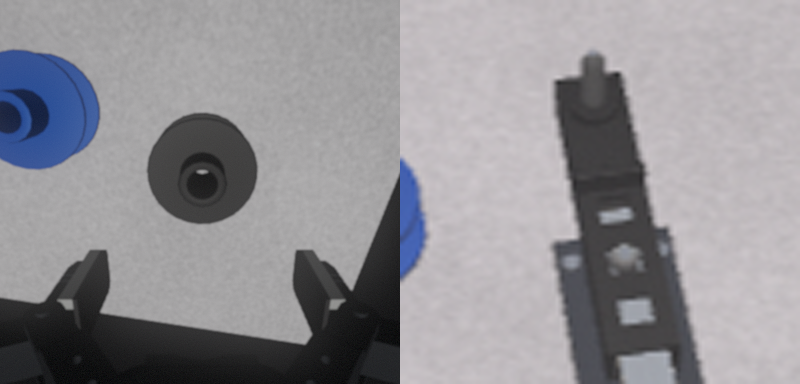

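The neck's ring is at full-picture (258,181) against a predicted (260,185), so I correct by about +2.4 mm in tool x and -1.5 mm in tool y. The scene crop shows the post tip at (248,124), within 1 px of my prediction.

```bash
python3 -m handwheel '[[[2.4,-1.5,40],[0,0,0],-1],[[0,0,50],[0,0,0],-1],[[0,0,30],[0,0,0],-1],[[0,0,8],[0,0,0],-1],[[0,0,0],[0,0,0],0.2],[[0,0,0],[0,0,0],0.2],[[0,0,0],[0,0,0],0.5],[[0,0,0],[0,0,0],0.5],[[0,0,0],[0,0,0],0.5],[[0,0,0],[0,0,0],0.5]]' 40
```

```text
clock: 22.48
position: [0.4813, -0.3202, 0.0536]
ee_rot: [0.001, 0.996, 0.094, 0.001]
contact_force: [-0.4, 1.0, 6.5]
width: 0.039
gripper_force: 40.1
```

```bash
python3 -m handwheel '[[[0,0,-20],[0,0,0],0.5],[[0,0,-50],[0,0,0],0.5],[[0,0,-60],[0,0,0],0.5],[[0,0,-30],[0,0,0],0.5],[[1.5,-30,0],[0,0,0],0.5],[[2,-45,0],[0,0,0],0.5],[[2,-45,0],[0,0,0],0.5],[[2,-45,0],[0,0,0],0.5],[[2,-45,0],[0,0,0],0.5],[[2,-45,0],[0,0,0],0.5],[[2,-40,0],[0,0,0],0.5],[[1.5,-27,0],[0,0,0],0.5],[[0,0,0],[0,0,0],0.5],[[0,0,0],[0,0,0],0.5]]'
python3 - <<'E'
from h import *
S=cam('scene');print('post scene',ray(S,248.3,123.8,.118).round(4))
W=cam('wrist');im=vision.get_image('wrist');sd=vision.get_image('side')
s=readout.get_state();p=s['position'];D=cam('side')
print(s['width'],s['gripper_force'],'neck top at TCP',proj(W,(p[0],p[1],p[2]+.0214)).round(1),'seat',proj(W,(.435,-.001,.12)).round(1),'side base',proj(D,(p[0],p[1],p[2]-.0536)).round(1),proj(D,(.435,-.001,.12)).round(1))
o=np.zeros((384,800,3),np.uint8);o[:,:400]=im[:,56:456];o[:384,400:]=cv2.resize(sd[110:254,150:300],(400,384),interpolation=2)
cv2.imwrite('pics/m6.png',o)
E
```

```text
clock: 24.22
position: [0.4347, -0.0009, 0.2119]
ee_rot: [0.001, 0.996, 0.094, 0.0]
contact_force: [-0.3, 0.5, -1.5]
width: 0.0387
gripper_force: 40.8
post scene [ 0.4381 -0.0018  0.118 ]
0.03893211122357816 40.80229181796312 neck top at TCP [261.9 276. ] seat [259.4 189.7] side base [210.6 188.2] [211.6 202.7]
```

View pics/m6.png

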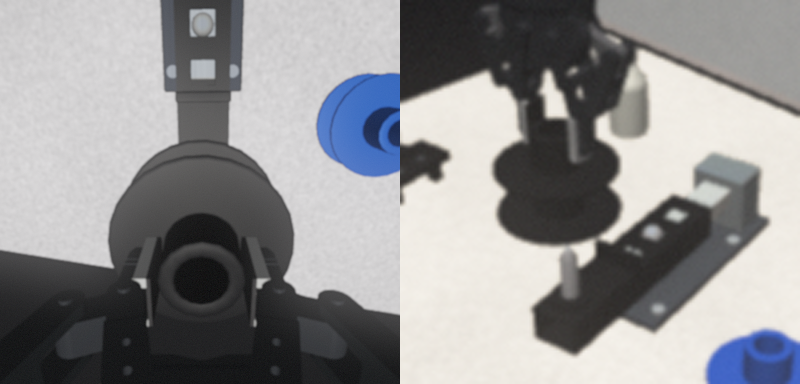

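The reel hangs level in the fingers (neck ring at (258,280)). In the side view the post tip is at (213,204), about 2 px right of the reel's axis, so I shift the reel about 3.5 mm in +x and lower it.

```bash
python3 -m handwheel '[[[3.2,1.6,20],[0,0,0],0.5],[[0,0,15],[0,0,0],0.5],[[0,0,5],[0,0,0],0.5],[[0,0,5],[0,0,0],0.5]]';python3 -m handwheel '[[[0,0,4],[0,0,0],0.5],[[0,0,4],[0,0,0],0.5]]';python3 -m handwheel '[[[0,0,4],[0,0,0],0.5],[[0,0,4],[0,0,0],0.5]]'
```

```text
clock: 24.82
position: [0.4384, -0.0019, 0.1667]
ee_rot: [0.0, 0.996, 0.094, 0.0]
contact_force: [-0.2, -1.3, -1.3]
width: 0.0385
gripper_force: 40.8
clock: 25.08
position: [0.4383, -0.0014, 0.1588]
ee_rot: [0.0, 0.996, 0.094, 0.0]
contact_force: [0.7, -0.1, -2.0]
width: 0.039
gripper_force: 40.8
clock: 25.32
position: [0.4381, -0.0013, 0.1505]
ee_rot: [0.0, 0.996, 0.094, 0.0]
contact_force: [0.2, -0.6, -1.2]
width: 0.0389
gripper_force: 40.8
```

```bash
python3 -m handwheel '[[[0,0,6],[0,0,0],0.5],[[0,0,6],[0,0,0],0.5]]';python3 -m handwheel '[[[0,0,5],[0,0,0],0.5],[[0,0,3],[0,0,0],0.5],[[0,0,1],[0,0,0],0.5],[[0,0,0],[0,0,0],0.5]]';python3 -m handwheel '[[[0,0,1],[0,0,0],0.5],[[0,0,0],[0,0,0],0.5]]'
```

```text
clock: 25.58
position: [0.438, -0.0013, 0.1383]
ee_rot: [0.0, 0.996, 0.094, 0.0]
contact_force: [-0.2, 0.1, -1.4]
width: 0.0389
gripper_force: 40.8
clock: 26.08
position: [0.4381, -0.0014, 0.1297]
ee_rot: [0.0, 0.996, 0.094, 0.0]
contact_force: [0.1, -0.3, -1.5]
width: 0.0387
gripper_force: 40.8
clock: 26.32
position: [0.438, -0.0014, 0.1287]
ee_rot: [0.0, 0.996, 0.094, 0.0]
contact_force: [0.3, 0.2, -1.6]
width: 0.0389
gripper_force: 40.8
```

```bash
python3 -m handwheel '[[[0,0,1],[0,0,0],0.5],[[0,0,0],[0,0,0],0.5]]';python3 -m handwheel '[[[0,0,1],[0,0,0],0.5],[[0,0,0],[0,0,0],0.5]]'
```

```text
clock: 26.58
position: [0.438, -0.0014, 0.1277]
ee_rot: [0.0, 0.996, 0.094, 0.0]
contact_force: [-0.5, 0.9, -1.2]
width: 0.039
gripper_force: 40.8
clock: 26.82
position: [0.4382, -0.0013, 0.1275]
ee_rot: [0.0, 0.996, 0.094, 0.0]
contact_force: [-1.2, 1.0, 5.5]
width: 0.0389
gripper_force: 41.4
```

Contact came at the expected height, so the reel is seated. I release and retreat.

```bash
python3 -m handwheel '[[[0,0,-0.5],[0,0,0],0.3],[[0,0,0],[0,0,0],0],[[0,0,0],[0,0,0],-0.5],[[0,0,0],[0,0,0],-1],[[0,0,0],[0,0,0],-1],[[0,0,0],[0,0,0],-1],[[0,0,-10],[0,0,0],-1],[[0,0,-30],[0,0,0],-1],[[0,0,-50],[0,0,0],-1],[[0,0,-50],[0,0,0],-1],[[0,0,0],[0,0,0],-1],[[0,0,0],[0,0,0],-1],[[0,0,0],[0,0,0],-1]]'
python3 - <<'E'
from h import *
im=vision.get_image('wrist');sd=vision.get_image('side')
o=np.zeros((384,800,3),np.uint8);o[:,:400]=im[:,56:456];o[:384,400:]=cv2.resize(sd[110:254,150:300],(400,384),interpolation=2)
cv2.imwrite('pics/m7.png',o)
E
```

```text
clock: 28.45
position: [0.437, -0.0012, 0.2659]
ee_rot: [-0.0, 0.996, 0.094, -0.001]
contact_force: [0.3, 0.4, 1.1]
width: 0.0856
gripper_force: 0.0
```

View pics/m7.png

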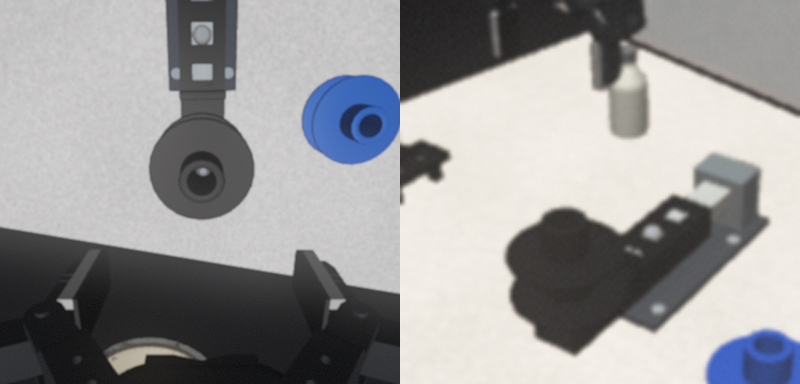

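The reel sits level on the seat with the post visible in its bore (202,172), and the pin stands up in its hole (202,33). The gripper is clear, so I hand in.

```bash
python3 -c "from rig import manip;print(manip.sign_off())"
```

```text
the job is handed in; nothing more can be done
None
```

The sleeve is one hole further out (about 38 mm) with the pin up, the black reel is seated on the post and released, and the job was handed in at about 28.5 s of the 51 s allowed. No verdict came back.

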